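# Pack the marking-out kit: square in its foam, cases stacked on top

### The job

Put the marking-out kit together: first seat the blue try square fully down in its L-shaped foam pocket in the black tray, then on top of it, in this order, lay the grey case flat in the middle of the tray, the yellow case on the grey one and the orange case on the yellow one. Each case lies centred on what is below it, with its long sides along the tray's long sides, and each thing is let go, never dropped, before the next goes on. Leave the drill, spray can and caliper where they stand.

Things in the scene. Friction and masses are not known exactly. Their poses are not given: they have to be found in the camera images.
- tray: Fixed level tray of black foam, green pocket floors: 144 (x) x 126 (y) x 30 mm high. Origin: centre of underside. L pocket 19 mm deep fits the square with 3 mm clearance all round: square's x along tray's x (not half turned), its origin at x -22, y 0, z 11 mm, its top then 1 mm below the foam. Finger notches cross the stock's middle: x -62 to 18, y -17 to 17, floor at z 6 mm.
- square: Loose try square lying flat, right face up, about 120 g. Blue stock 100 mm along y, 22 wide (x), 18 thick; steel blade 70 mm long to +x from the stock, y 26 to 50, z 7 to 11 mm. Origin: centre of the stock's underside. Grip the stock across x at its middle (mass centre 10 mm off): gripping fingers then enter the tray's notches, where 29 mm is free beside the stock on each side.
- grey_case: Loose closed grey plastic case, 120 (x) x 60 (y) x 34 mm high, flat top with a paper label, about 0.3 kg. Origin: centre of its underside; x along its long side. Either way round is right. Grip across y, 60 mm.
- yellow_case: Loose closed yellow plastic case, 104 (x) x 54 (y) x 32 mm high, flat top with a paper label, about 0.2 kg. Origin: centre of its underside; x along its long side. Either way round is right. Grip across y, 54 mm.
- orange_case: Loose closed orange plastic case, 88 (x) x 48 (y) x 28 mm high, flat top with a paper label, about 0.15 kg. Origin: centre of its underside; x along its long side. Either way round is right. Grip across y, 48 mm.
- spray_can: Bystander: upright blue spray can, 56 mm across, 160 mm tall. Origin: centre of its underside.
- caliper: Bystander: steel and black caliper lying flat, 230 mm along y, 75 mm along x at its jaws, 9 mm thick. Origin: middle of its beam, on the table.
- drill: Bystander: green and black cordless drill standing on its battery, 204 mm tall, about 180 mm long along y. Origin: centre of its underside.

How it is judged:
By the outcome, as a careful person would: the job done as asked, in the order asked, and still so for the second after the job is handed in, with the robot touching nothing.
It also fails if it takes over 128 s, if anything falls off the work surface, if the arm or the gripper's body presses on something with over 40 N, if the wrist force passes 120 N, or if a joint passes its speed limit or range.

### The arm

A 6-joint arm with a two-finger parallel gripper is mounted at the origin on the work surface. World frame = base frame: x ahead of the robot, y to its left, z up, the work surface at z = 0. Lengths are in m, angles in rad, forces in N, time in s.
With the tool pointing down it reaches from about 0.35 to 0.95 m from the base axis. Payload 17.4 kg.
Tool frame: the origin (TCP) lies midway between the tips of the shut fingers; the grasp point (between the pads) lies 19 mm behind it; z points along the fingers, y is the line along which they close (so a half turn about z gives the same grasp; the last joint's range is limited). The gripper opens to 93 mm and grips with 3 to 60 N. Pads are 15 mm wide; open, the fingers measure 128 mm over their backs; the gripper's body (75 mm by 188 mm) begins 65 mm behind the grasp point.
Start: joints at [1.284, 0.116, 1.442, -0, 1.584, -0.038], TCP at [0.166, 0.654, 0.219] pointing down, gripper open.
Joint ranges: [-2.83, 2.83], [-0.83, 2.19], [0.07, 2.5], [-1.14, 4.28], [0.01, 3], [-2.97, 2.97]. Speed limits (rad/s): [1.89, 1.89, 2.22, 3.14, 3.14, 3.14].

### API

Orientations are given as a 3x3 rotation matrix whose columns are the frame's x, y, z axes.
In Python, from cell import arm, imaging gives the robot as it stands (arm), with the cameras (imaging).
- The arm moves only by the shell command python3 jog.py 'ROWS'. ROWS is a JSON list of rows, 1 to 12 of them, each an object with the fields dx, dy, dz (the shift in m), drx, dry, drz (a rotation vector in rad), jaw (the finger opening in m); a field left out counts as zero (the opening has to be given); each row shifts and turns the commanded pose from where the row before left it, along the tool's axes as they then stand; what a row does not reach is not made up. A row lasts 1/8 s, in which the tool goes at most 0.0625 m and 0.188 rad, less where a joint would pass 70% of its speed; a pose out of reach is approached as far as the arm can. The fingers move at their own pace and stop on an object; the grip force is fixed at half the most. Time passes only in rows, so rows that do not move let the fingers close. It prints the time, the measured TCP pose, the force, the opening and the grip force at its end. Input that does not fit is refused with a message, and nothing moves.
- arm.sense(): the state, without advancing time (a new reading comes with each control period).
- imaging.camera(name): name is "side" or "top"; returns the picture (384x512x3 uint8, red, green, blue); there is no depth.
- imaging.camera_params(name): a dict with "mtx" (3x3 intrinsics, pixels), "cam_to_world" (4x4, takes a point from camera to world coordinates). Camera axes: x right, y down, z forward; pixel columns grow to the right and rows downward; lengths in m; the calibration is good to about 2 mm. A picture is of the moment at which its call begins. camera_params takes no time and is no camera call.
- arm.job_done(): hands the job in; it is judged then, once.
The state is a dict: "time_s": time; "joint_positions": joint angles; "qvel": joint speeds; "joint_efforts": joint torques, N m; "ee_pos": TCP position; "orientation": TCP orientation; "ft_force": force on the tool from outside, world axes, zero at the start; "wrist_torque": the same for the moment, N m; "finger_gap": finger opening in m; "grasp_force": force on a finger pad.
Only numpy, scipy, OpenCV 4.12 (cv2) and the standard library are available. Lean on these libraries where they do the work, as an engineer would, in place of code of your own. Each camera call takes 0.05 s, during which the arm holds its last target. There are 200 camera calls.

## Working session

There is one attempt and no reset: what is moved stays moved. The work goes in short steps, Python scripts to look and compute and a shell command to move; the robot and the scene stay as the last step left them, time stands still between calls to the robot, and variables do not carry over. Pictures are saved under pics/ and viewed, at most 14 in all, crops included, and the job is handed in when it is done.

```bash
ls; mkdir -p pics
python3 - <<'E'
from cell import arm, imaging
import cv2
for n in("top","side"):
    cv2.imwrite(f"pics/{n}0.png",cv2.cvtColor(imaging.camera(n),cv2.COLOR_RGB2BGR)); p=imaging.camera_params(n); print(n,p["mtx"],p["cam_to_world"])
s=arm.sense(); print(s["time_s"],s["ee_pos"],s["orientation"],s["finger_gap"])
E
```

```text
cell.py
jog.py
pics
top [[402.30577788   0.         246.68531606]
 [  0.         402.30577788 188.65802522]
 [  0.           0.           1.        ]] [[ 0.02763122 -0.98577434  0.16578739  0.39575406]
 [-0.99910826 -0.03253145 -0.02691451  0.01018928]
 [ 0.03192493 -0.16489587 -0.98579417  1.19421809]
 [ 0.          0.          0.          1.        ]]
side [[353.20438458   0.         261.30243219]
 [  0.         353.20438458 190.20273418]
 [  0.           0.           1.        ]] [[ 9.92085107e-01 -6.19069403e-02  1.09245922e-01  5.04298432e-01]
 [-1.25567273e-01 -4.89300337e-01  8.63028412e-01 -7.85010356e-01]
 [ 2.66181029e-05 -8.69915347e-01 -4.93201063e-01  4.82261702e-01]
 [ 0.00000000e+00  0.00000000e+00  0.00000000e+00  1.00000000e+00]]
0.1 [0.16616274 0.65402635 0.21800283] [[-9.69206961e-01  2.46247424e-01 -2.70996577e-04]
 [ 2.46247573e-01  9.69206469e-01 -9.76539527e-04]
 [ 2.21812921e-05 -1.01320116e-03 -9.99999486e-01]] 0.09292120178133795
```

View pics/top0.png

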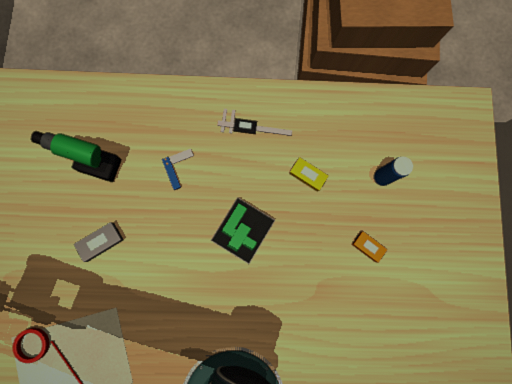

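View pics/side0.png

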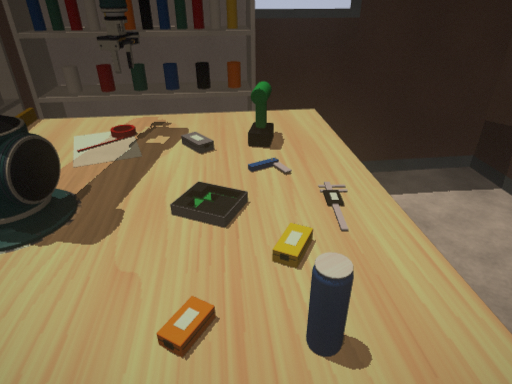

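Top view: tray at about (243,230), square stock (172,173) with its blade to (192,154), grey case (99,241), yellow (309,174), orange (370,246). The side view shows all five clear of each other. Next I'll enlarge these.

Run:
```python
import cv2,numpy as np
im=cv2.imread("pics/top0.png")
t=[]
for u,v in((243,230),(178,170),(99,241),(309,174),(370,246)):
    t.append(cv2.resize(im[v-33:v+33,u-33:u+33],(264,264),interpolation=cv2.INTER_NEAREST))
s=cv2.imread("pics/side0.png")
t.append(cv2.resize(s[170:236,170:248],(264,264),interpolation=cv2.INTER_NEAREST))
cv2.imwrite("pics/crops.png",np.vstack([np.hstack(t[:3]),np.hstack(t[3:])]))
for (u,v) in((243,245),(238,232),(172,173),(180,158),(110,235),(85,245),(298,168),(322,184),(370,237),(382,250),(365,254)):print(u,v,cv2.cvtColor(im,cv2.COLOR_BGR2HSV)[v,u])
```

```text
243 245 [ 57 121  40]
238 232 [ 64 160 145]
172 173 [106 175 109]
180 158 [ 21  32 160]
110 235 [ 17  44 116]
85 245 [ 16  43 113]
298 168 [ 30 220 161]
322 184 [ 30 229 158]
370 237 [ 18 221 149]
382 250 [ 18 231 158]
365 254 [ 14 180  75]
```

View pics/crops.png

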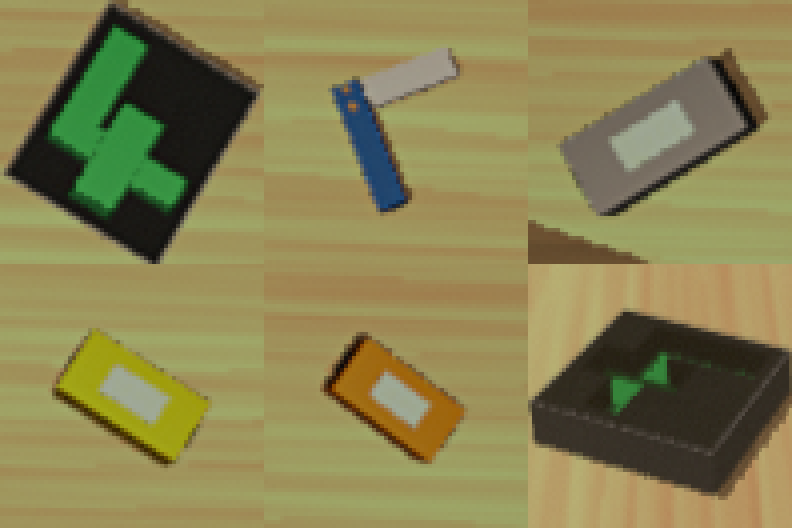

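Crop picture: the tray's blade pocket points up and right in the image, and the square's blade points right and slightly up. The case tops are bright quads with dark sides. Now I'll measure them: masks, rays onto each top plane, then rectangles.

```bash
cat > h.py <<'E'
import cv2,numpy as np
from cell import arm, imaging
K=8
def ray(name,uv,z):
    p=imaging.camera_params(name);T=np.array(p["cam_to_world"]);uv=np.atleast_2d(uv)
    d=np.c_[uv,np.ones(len(uv))]@np.linalg.inv(np.array(p["mtx"])).T@T[:3,:3].T
    o=T[:3,3];return o+d*((z-o[2])/d[:,2])[:,None]
def pix(name,P):
    p=imaging.camera_params(name);T=np.linalg.inv(np.array(p["cam_to_world"]));c=np.atleast_2d(P)@T[:3,:3].T+T[:3,3]
    q=c@np.array(p["mtx"]).T;return q[:,:2]/q[:,2:]
def rect(im,c,f,z,r=36,name="top",dbg=None):
    """largest blob of mask f(hsv) near pixel c, cast on plane z: centre, sides, long-side yaw (deg)"""
    u0,v0=c[0]-r,max(c[1]-r,0)
    crop=cv2.resize(im[v0:c[1]+r,u0:c[0]+r],None,fx=K,fy=K,interpolation=cv2.INTER_CUBIC)
    hsv=cv2.cvtColor(crop,cv2.COLOR_RGB2HSV).astype(int);m=f(hsv[...,0],hsv[...,1],hsv[...,2]).astype(np.uint8)
    m=cv2.morphologyEx(m,cv2.MORPH_OPEN,np.ones((9,9)))
    cs=cv2.findContours(m,cv2.RETR_EXTERNAL,cv2.CHAIN_APPROX_NONE)[0];k=max(cs,key=cv2.contourArea)
    if dbg is not None: cv2.drawContours(crop,[k],-1,(255,0,255),2);dbg.append(cv2.resize(crop,(264,264)))
    uv=(k[:,0,:]+.5)/K-.5+[u0,v0]
    W=ray(name,uv,z)[:,:2]
    (x,y),(w,h),a=cv2.minAreaRect((W*1000).astype(np.float32))
    M=cv2.moments((W*1000).astype(np.float32))
    if w<h:w,h,a=h,w,a+90
    return np.round([x,y,w,h,(a+90)%180-90,M["m10"]/M["m00"],M["m01"]/M["m00"]],1)
E
python3 - <<'E'
from h import *
im=cv2.cvtColor(cv2.imread("pics/top0.png"),cv2.COLOR_BGR2RGB);d=[]
print("tray",rect(im,(243,230),lambda h,s,v:(v<62)|((h>45)&(h<80)&(s>120)),.03,dbg=d))
print("stock",rect(im,(178,170),lambda h,s,v:(h>95)&(h<120)&(s>100),.018,dbg=d))
print("grey",rect(im,(99,241),lambda h,s,v:(s<62)&(v>75),.034,dbg=d))
print("yel",rect(im,(309,174),lambda h,s,v:((s>150)&(v>115))|(s<60),.032,dbg=d))
print("org",rect(im,(370,246),lambda h,s,v:((s>150)&(v>110))|(s<60),.028,dbg=d))
print("blade",rect(im,(185,158),lambda h,s,v:(s<60)&(v>120),.011,r=16,dbg=d))
cv2.imwrite("pics/dbg.png",cv2.cvtColor(np.vstack([np.hstack(d[:3]),np.hstack(d[3:])]),cv2.COLOR_RGB2BGR))
E
```

```text
tray [471.  -13.7 143.9 124.9 -29.9 471.  -13.5]
stock [633.6 204.4 100.1  21.3  23.9 632.  203.5]
grey [425.5 398.6 119.3  59.9 -56.3 425.  398. ]
yel [ 644.  -204.8  105.6   54.6   58.7  643.9 -204.8]
org [ 433.8 -384.5   88.3   49.9   54.1  434.1 -384.8]
blade [688.1 179.2  70.4  24.9 -65.9 688.4 178.4]
```

View pics/dbg.png

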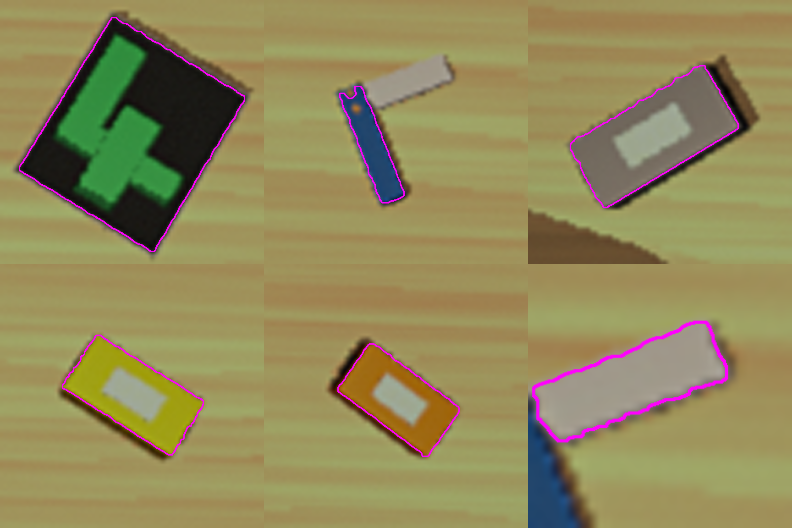

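The measured sides match the given sizes within about 2 mm. The tray is at (471,-13.7) mm, yaw -29.9°. The square's origin is at (633.8,204.6), yaw -66°, and the blade position agrees. Next I'll write a helper that gives remaining distances in tool axes.

```bash
cat > goal.py <<'E'
import sys,numpy as np
from scipy.spatial.transform import Rotation as Ro
from cell import arm, imaging
# usage: goal.py x y z yaw_of_tool_y_deg -> turn (tool rotvec), then shift along the turned tool's axes
x,y,z,a=map(float,sys.argv[1:]);a=np.radians(a);s=arm.sense();R=np.array(s["orientation"])
G=np.array([[-np.sin(a),np.cos(a),0],[np.cos(a),np.sin(a),0],[0,0,-1]]).T
print("turn",np.round(Ro.from_matrix(R.T@G).as_rotvec(),4),"shift",np.round(G.T@(np.array([x,y,z])-s["ee_pos"]),4),"t",s["time_s"],"q",np.round(s["joint_positions"],2))
E
python3 goal.py 0.6338 0.2046 0.1 -66
```

```text
turn [-5.0000e-04  1.2000e-03  2.4739e+00] shift [0.2444 0.6008 0.118 ] t 0.1 q [ 1.28  0.12  1.44 -0.    1.58 -0.04]
```

```bash
python3 jog.py '[{"drz":0.18,"jaw":0.093},{"drz":0.18,"jaw":0.093},{"drz":0.18,"jaw":0.093},{"drz":0.18,"jaw":0.093},{"drz":0.18,"jaw":0.093},{"drz":0.18,"jaw":0.093},{"drz":0.18,"jaw":0.093},{"drz":0.18,"jaw":0.093},{"drz":0.18,"jaw":0.093},{"drz":0.18,"jaw":0.093},{"drz":0.18,"jaw":0.093},{"drz":0.18,"jaw":0.093}]'
python3 jog.py '[{"drz":0.18,"jaw":0.093},{"drz":0.134,"jaw":0.093},{"dx":0.02,"dy":0.05,"jaw":0.093},{"dx":0.02,"dy":0.05,"jaw":0.093},{"dx":0.02,"dy":0.05,"jaw":0.093},{"dx":0.02,"dy":0.05,"jaw":0.093},{"dx":0.02,"dy":0.05,"jaw":0.093},{"dx":0.02,"dy":0.05,"jaw":0.093},{"dx":0.02,"dy":0.05,"jaw":0.093},{"dx":0.02,"dy":0.05,"jaw":0.093},{"dx":0.02,"dy":0.05,"jaw":0.093},{"dx":0.02,"dy":0.05,"jaw":0.093}]'
python3 goal.py 0.6338 0.2046 0.05 -66
```

```text
time_s: 1.6
ee_pos: [0.1662, 0.6541, 0.2182]
orientation: [[0.747, 0.665, -0.0], [0.665, -0.747, -0.001], [-0.001, 0.0, -1.0]]
ft_force: [0.2, -0.0, 0.3]
finger_gap: 0.0929
grasp_force: 0.0
time_s: 3.1
ee_pos: [0.5533, 0.2773, 0.2184]
orientation: [[0.914, 0.407, -0.0], [0.407, -0.914, -0.0], [-0.0, -0.0, -1.0]]
ft_force: [-0.0, 1.3, -0.3]
finger_gap: 0.0932
grasp_force: 0.0
turn [-0.0001  0.0003 -0.0001] shift [0.044  0.0992 0.1684] t 3.1 q [ 0.42 -0.01  1.57  0.    1.58  1.58]
```

```bash
python3 jog.py '[{"dx":0.022,"dy":0.05,"dz":0.04,"jaw":0.093},{"dx":0.022,"dy":0.05,"dz":0.04,"jaw":0.093},{"dz":0.04,"jaw":0.08},{"dz":0.04,"jaw":0.07},{"jaw":0.06},{"jaw":0.06}]'
python3 goal.py 0.6338 0.2046 0.003 -66
```

```text
time_s: 3.85
ee_pos: [0.6275, 0.2112, 0.0666]
orientation: [[0.914, 0.407, 0.001], [0.407, -0.914, 0.0], [0.001, 0.0, -1.0]]
ft_force: [0.0, 0.1, 0.3]
finger_gap: 0.0613
grasp_force: 0.0
turn [ 0.0002 -0.0015  0.0001] shift [0.0031 0.0086 0.0636] t 3.85 q [ 0.29  0.17  1.64 -0.    1.34  1.44]
```

```bash
python3 jog.py '[{"dx":0.003,"dy":0.0086,"jaw":0.06},{"dz":0.03,"jaw":0.06},{"dz":0.02,"jaw":0.06},{"dz":0.0136,"jaw":0.06},{"jaw":0.06},{"jaw":0.06}]'
python3 goal.py 0.6338 0.2046 0.003 -66
python3 - <<'E'
from h import *
cv2.imwrite("pics/s1.png",cv2.resize(cv2.cvtColor(imaging.camera("side"),cv2.COLOR_RGB2BGR)[90:210,190:350],(800,600)))
E
```

```text
time_s: 4.6
ee_pos: [0.6334, 0.2044, 0.0015]
orientation: [[0.914, 0.407, 0.0], [0.407, -0.914, 0.0], [0.0, 0.0, -1.0]]
ft_force: [-0.7, 0.7, 0.6]
finger_gap: 0.06
grasp_force: 0.0
turn [ 0.0001 -0.0004 -0.    ] shift [ 0.0005 -0.     -0.0015] t 4.6 q [ 0.27  0.23  1.67 -0.    1.23  1.43]
```

View pics/s1.png

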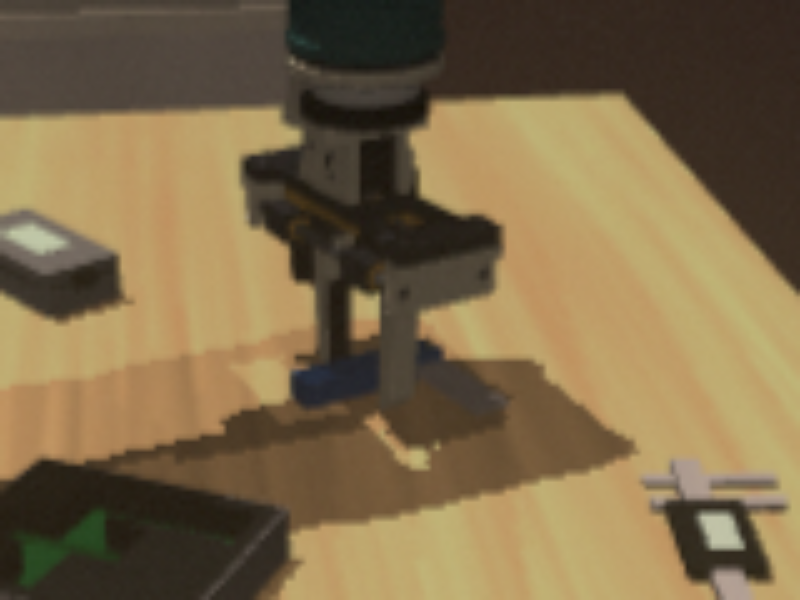

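The side crop shows the fingers straddling the blue stock near its middle, around (385,370) in the crop. I'll close and lift.

```bash
python3 jog.py '[{"dz":-0.001,"jaw":0.04},{"jaw":0.02},{"jaw":0.01},{"jaw":0.01},{"jaw":0.01},{"jaw":0.01}]'
python3 goal.py 0.6338 0.2046 0.003 -66
python3 jog.py '[{"dz":-0.02,"jaw":0.01},{"dz":-0.04,"jaw":0.01},{"dz":-0.04,"jaw":0.01},{"jaw":0.01}]'
python3 goal.py 0.4519 -0.0027 0.1 -29.9
```

```text
time_s: 5.4
ee_pos: [0.6331, 0.2043, 0.0022]
orientation: [[0.914, 0.407, -0.0], [0.407, -0.914, -0.0], [-0.0, 0.0, -1.0]]
ft_force: [0.4, -0.2, 0.3]
finger_gap: 0.0216
grasp_force: 30.0
turn [ 0.      0.     -0.0001] shift [ 0.0007  0.     -0.0008] t 5.4 q [ 0.27  0.23  1.67 -0.    1.24  1.43]
time_s: 5.9
ee_pos: [0.6347, 0.2048, 0.1074]
orientation: [[0.914, 0.407, 0.006], [0.407, -0.914, 0.002], [0.006, 0.001, -1.0]]
ft_force: [0.0, 0.6, -1.0]
finger_gap: 0.0218
grasp_force: 30.0
turn [ 0.0029 -0.0059 -0.6301] shift [-0.271  -0.0551  0.0074] t 5.9 q [0.27 0.14 1.59 0.   1.4  1.43]
```

```bash
python3 jog.py '[{"drz":-0.16,"jaw":0.01},{"drz":-0.16,"jaw":0.01},{"drz":-0.16,"jaw":0.01},{"drz":-0.15,"jaw":0.01},{"dx":-0.045,"dy":-0.009,"jaw":0.01},{"dx":-0.045,"dy":-0.009,"jaw":0.01},{"dx":-0.045,"dy":-0.009,"jaw":0.01},{"dx":-0.045,"dy":-0.009,"jaw":0.01},{"dx":-0.045,"dy":-0.009,"jaw":0.01},{"dx":-0.045,"dy":-0.009,"jaw":0.01},{"jaw":0.01},{"jaw":0.01}]'
python3 goal.py 0.4516 -0.0033 0.06 -29.9
```

```text
time_s: 7.4
ee_pos: [0.4519, -0.0027, 0.1023]
orientation: [[0.499, 0.867, 0.0], [0.867, -0.499, 0.0], [0.0, 0.0, -1.0]]
ft_force: [0.2, -0.3, -1.3]
finger_gap: 0.0217
grasp_force: 30.0
turn [ 0.0003 -0.0003 -0.0007] shift [-0.0007  0.      0.0423] t 7.4 q [-0.06 -0.34  2.05  0.    1.43  0.46]
```

```bash
python3 jog.py '[{"dx":-0.0007,"dz":0.03,"jaw":0.01},{"dz":0.03,"drz":-0.0007,"jaw":0.01},{"jaw":0.01},{"jaw":0.01}]'
python3 goal.py 0.4516 -0.0033 0.0132 -29.9
python3 - <<'E'
from h import *
cv2.imwrite("pics/s2.png",cv2.resize(cv2.cvtColor(imaging.camera("side"),cv2.COLOR_RGB2BGR)[150:240,150:270],(800,600)))
cv2.imwrite("pics/t2.png",cv2.resize(cv2.cvtColor(imaging.camera("top"),cv2.COLOR_RGB2BGR)[185:275,183:303],(800,600)))
E
```

```text
time_s: 7.9
ee_pos: [0.4521, -0.003, 0.0432]
orientation: [[0.497, 0.868, 0.001], [0.868, -0.497, 0.0], [0.0, 0.0, -1.0]]
ft_force: [-0.1, 0.2, -0.9]
finger_gap: 0.0217
grasp_force: 30.0
turn [ 0.0005 -0.0003  0.0013] shift [-0.0005 -0.0002  0.03  ] t 7.9 q [-0.06 -0.29  2.11  0.    1.32  0.46]
```

View pics/s2.png

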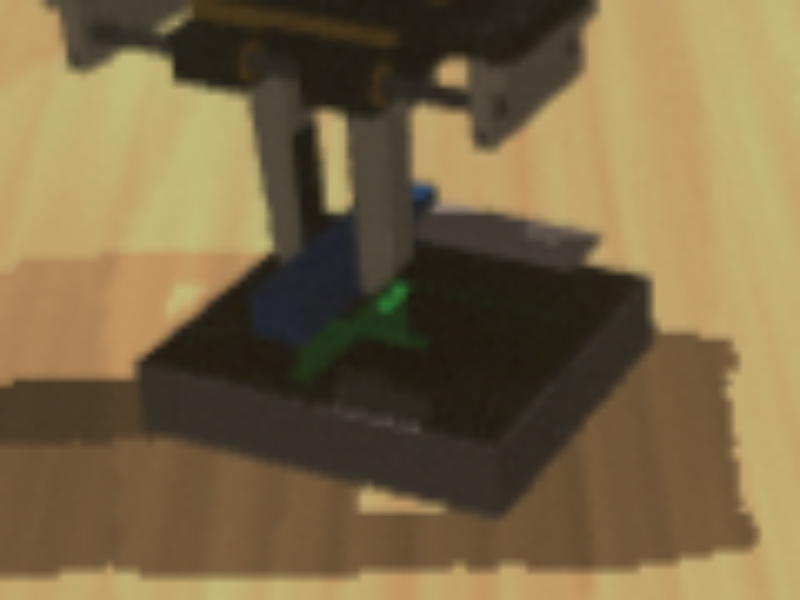

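The square hangs level over its pocket with the stock end at crop (280,300). I'll lower it gently.

```bash
python3 jog.py '[{"dx":-0.0005,"dz":0.005,"drz":0.0013,"jaw":0.01},{"dz":0.005,"jaw":0.01},{"dz":0.003,"jaw":0.01},{"jaw":0.01}]'
python3 jog.py '[{"dz":0.004,"jaw":0.01},{"dz":0.004,"jaw":0.01},{"dz":0.003,"jaw":0.01},{"jaw":0.01}]'
python3 goal.py 0.4516 -0.0033 0.0132 -29.9
```

```text
time_s: 8.5
ee_pos: [0.4509, -0.0038, 0.0289]
orientation: [[0.499, 0.867, -0.001], [0.867, -0.499, 0.0], [-0.0, -0.0, -1.0]]
ft_force: [0.3, 0.2, -1.4]
finger_gap: 0.0218
grasp_force: 30.0
time_s: 9.0
ee_pos: [0.451, -0.0038, 0.0179]
orientation: [[0.499, 0.867, -0.001], [0.867, -0.499, 0.0], [-0.0, -0.0, -1.0]]
ft_force: [-0.6, 0.6, -1.0]
finger_gap: 0.0217
grasp_force: 30.0
turn [-0.0005  0.0002 -0.0008] shift [0.0008 0.0003 0.0047] t 9.0 q [-0.07 -0.26  2.13  0.    1.27  0.46]
```

```bash
python3 jog.py '[{"dx":0.0008,"dz":0.002,"jaw":0.01},{"dz":0.0015,"jaw":0.01},{"dz":0.001,"jaw":0.01},{"jaw":0.01},{"jaw":0.01}]'
python3 goal.py 0.4516 -0.0033 0.0132 -29.9
```

```text
time_s: 9.62
ee_pos: [0.4515, -0.0032, 0.0137]
orientation: [[0.499, 0.867, 0.0], [0.867, -0.499, 0.0], [0.0, 0.0, -1.0]]
ft_force: [-0.4, 0.5, 0.3]
finger_gap: 0.0215
grasp_force: 30.0
turn [ 0.     -0.     -0.0008] shift [-0.0001  0.0001  0.0005] t 9.625 q [-0.06 -0.25  2.13  0.    1.26  0.46]
```

Now I'll go down the last 0.5 mm, open to 36 mm (which fits the notch), and lift straight up.

```bash
python3 jog.py '[{"dz":0.0006,"jaw":0.01},{"jaw":0.01},{"jaw":0.036},{"jaw":0.036},{"jaw":0.036},{"dz":-0.01,"jaw":0.036},{"dz":-0.03,"jaw":0.036},{"dz":-0.05,"jaw":0.06},{"dz":-0.05,"jaw":0.09},{"jaw":0.09}]'
python3 goal.py 0.4255 0.3986 0.1 33.7
```

```text
time_s: 10.88
ee_pos: [0.453, -0.0032, 0.1578]
orientation: [[0.499, 0.867, 0.007], [0.867, -0.499, -0.0], [0.003, 0.006, -1.0]]
ft_force: [0.2, -0.3, -0.8]
finger_gap: 0.0616
grasp_force: 0.0
turn [ 6.9000e-03  6.0000e-04 -1.1107e+00] shift [0.3496 0.2001 0.0578] t 10.875 q [-0.06 -0.37  1.98  0.    1.52  0.46]
```

```bash
python3 jog.py '[{"drz":-0.16,"jaw":0.09},{"drz":-0.16,"jaw":0.093},{"drz":-0.16,"jaw":0.093},{"drz":-0.16,"jaw":0.093},{"drz":-0.16,"jaw":0.093},{"drz":-0.16,"jaw":0.093},{"drz":-0.15,"jaw":0.093},{"dx":0.042,"dy":0.025,"jaw":0.093},{"dx":0.042,"dy":0.025,"jaw":0.093},{"dx":0.042,"dy":0.025,"jaw":0.093},{"dx":0.042,"dy":0.025,"jaw":0.093},{"dx":0.042,"dy":0.025,"jaw":0.093}]'
python3 jog.py '[{"dx":0.042,"dy":0.025,"jaw":0.093},{"dx":0.042,"dy":0.025,"jaw":0.093},{"dx":0.042,"dy":0.025,"jaw":0.093},{"dz":0.04,"jaw":0.093},{"jaw":0.093}]'
python3 goal.py 0.4255 0.3986 0.006 33.7
python3 - <<'E'
from h import *
im=imaging.camera("top");cv2.imwrite("pics/t3.png",cv2.cvtColor(im,cv2.COLOR_RGB2BGR))
a=im[190:270,203:283];b=imaging.camera("side")[175:235,165:255];c=im[185:285,50:150]
cv2.imwrite("pics/c3.png",cv2.cvtColor(np.hstack([cv2.resize(x,(266,266)) for x in(a,b,c)]),cv2.COLOR_RGB2BGR))
E
```

```text
time_s: 12.38
ee_pos: [0.4386, 0.2424, 0.1527]
orientation: [[-0.554, 0.832, -0.0], [0.832, 0.554, -0.0], [-0.0, -0.0, -1.0]]
ft_force: [1.1, -0.3, 0.9]
finger_gap: 0.0933
grasp_force: 0.0
time_s: 13.0
ee_pos: [0.4303, 0.3866, 0.1099]
orientation: [[-0.555, 0.832, -0.004], [0.832, 0.555, -0.004], [-0.001, -0.006, -1.0]]
ft_force: [-0.5, 0.3, 1.0]
finger_gap: 0.0929
grasp_force: 0.0
turn [-0.0057  0.0007  0.    ] shift [0.0126 0.0027 0.1039] t 13.0 q [ 0.69 -0.04  1.78 -0.    1.41  0.1 ]
```

View pics/c3.png

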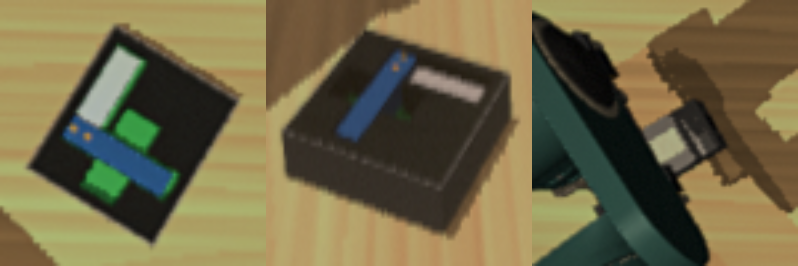

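The square sits in the L pocket, flush with the foam, with the blade at the far end. I'll check its seated height from the two views, and move on to the grey case.

```bash
python3 - <<'E'
from h import *
im=cv2.cvtColor(cv2.imread("pics/t3.png"),cv2.COLOR_BGR2RGB);f=lambda h,s,v:(h>95)&(h<120)&(s>100)
for z in(.029,):print(rect(im,(243,230),f,z),rect(imaging.camera("side"),(210,205),f,z,name="side"))
E
python3 jog.py '[{"dx":0.0126,"dy":0.0027,"dz":0.02,"drx":0.0057,"jaw":0.093},{"dz":0.04,"jaw":0.093},{"dz":0.03,"jaw":0.093},{"dz":0.0139,"jaw":0.093},{"jaw":0.093},{"jaw":0.093}]'
python3 goal.py 0.4255 0.3986 0.006 33.7
```

```text
[451.9   1.2 101.8  24.3  60.3 451.2  -0.8] [452.7  -0.9 101.7  23.6  59.9 451.   -4. ]
time_s: 13.9
ee_pos: [0.4272, 0.3996, 0.0105]
orientation: [[-0.554, 0.832, -0.003], [0.832, 0.554, -0.002], [0.0, -0.004, -1.0]]
ft_force: [0.4, 1.2, 0.1]
finger_gap: 0.0931
grasp_force: 0.0
turn [-0.004  -0.0003 -0.0008] shift [ 0.0001 -0.002   0.0045] t 13.9 q [0.71 0.06 1.85 0.   1.23 0.12]
```

```bash
python3 jog.py '[{"dy":-0.002,"dz":0.0045,"drx":0.004,"jaw":0.093},{"jaw":0.07},{"jaw":0.05},{"jaw":0.05},{"jaw":0.05},{"jaw":0.05}]'
python3 goal.py 0.4255 0.3986 0.006 33.7
python3 jog.py '[{"dz":-0.03,"jaw":0.05},{"dz":-0.04,"jaw":0.05},{"dz":-0.04,"jaw":0.05},{"jaw":0.05}]'
python3 goal.py 0.471 -0.0137 0.1 60.1
```

```text
time_s: 14.65
ee_pos: [0.4251, 0.398, 0.0048]
orientation: [[-0.554, 0.832, -0.008], [0.832, 0.554, -0.005], [-0.0, -0.009, -1.0]]
ft_force: [0.2, -0.6, 0.3]
finger_gap: 0.0598
grasp_force: 30.0
turn [-0.0094 -0.     -0.0008] shift [ 0.0002  0.0007 -0.0012] t 14.65 q [0.71 0.06 1.86 0.   1.23 0.12]
time_s: 15.15
ee_pos: [0.4267, 0.3993, 0.1177]
orientation: [[-0.554, 0.832, -0.005], [0.832, 0.554, -0.003], [0.001, -0.005, -1.0]]
ft_force: [-0.1, -0.5, -3.1]
finger_gap: 0.0596
grasp_force: 30.0
turn [-0.0051 -0.0018 -0.4615] shift [-0.2443 -0.336   0.0177] t 15.15 q [ 0.71 -0.03  1.76  0.    1.42  0.12]
```

```bash
python3 jog.py '[{"drz":-0.16,"jaw":0.05},{"drz":-0.16,"jaw":0.05},{"drz":-0.1415,"jaw":0.05},{"dx":-0.03,"dy":-0.042,"jaw":0.05},{"dx":-0.03,"dy":-0.042,"jaw":0.05},{"dx":-0.03,"dy":-0.042,"jaw":0.05},{"dx":-0.03,"dy":-0.042,"jaw":0.05},{"dx":-0.03,"dy":-0.042,"jaw":0.05},{"dx":-0.03,"dy":-0.042,"jaw":0.05},{"dx":-0.03,"dy":-0.042,"jaw":0.05},{"dx":-0.0343,"dy":-0.042,"jaw":0.05},{"jaw":0.05}]'
python3 goal.py 0.471 -0.0137 0.0348 60.1
```

```text
time_s: 16.65
ee_pos: [0.4697, -0.0174, 0.1149]
orientation: [[-0.865, 0.502, -0.01], [0.502, 0.865, -0.006], [0.006, -0.01, -1.0]]
ft_force: [-1.0, 0.4, -3.0]
finger_gap: 0.0596
grasp_force: 30.0
turn [-0.01   -0.006  -0.0043] shift [0.0007 0.0038 0.0801] t 16.65 q [-0.09 -0.29  1.99 -0.01  1.45 -1.13]
```

```bash
python3 jog.py '[{"dx":0.0007,"dy":0.0038,"dry":-0.006,"drz":-0.0043,"jaw":0.05},{"dz":0.03,"jaw":0.05},{"dz":0.03,"jaw":0.05},{"dz":0.014,"jaw":0.05},{"jaw":0.05},{"jaw":0.05}]'
python3 goal.py 0.471 -0.0137 0.0348 60.1
```

```text
time_s: 17.4
ee_pos: [0.4718, -0.0112, 0.0436]
orientation: [[-0.869, 0.494, -0.002], [0.494, 0.869, -0.008], [-0.003, -0.008, -1.0]]
ft_force: [1.0, -0.0, -2.9]
finger_gap: 0.0598
grasp_force: 30.0
turn [-0.0081  0.0029  0.0049] shift [-0.0006 -0.0026  0.0088] t 17.4 q [-0.07 -0.23  2.07 -0.01  1.31 -1.12]
```

```bash
python3 jog.py '[{"jaw":0.05},{"jaw":0.05}]' >/dev/null; python3 goal.py 0.471 -0.0137 0.0348 60.1
```

```text
turn [-0.0082  0.0025  0.0042] shift [-0.0007 -0.0022  0.0084] t 17.65 q [-0.07 -0.23  2.07 -0.01  1.31 -1.12]
```

```bash
python3 jog.py '[{"dx":-0.0007,"dy":-0.0022,"dz":0.004,"dry":0.0025,"drz":0.0042,"jaw":0.05},{"dz":0.003,"jaw":0.05},{"jaw":0.05},{"jaw":0.05},{"jaw":0.05}]'; python3 goal.py 0.471 -0.0137 0.0348 60.1
```

```text
time_s: 18.27
ee_pos: [0.4707, -0.0138, 0.0356]
orientation: [[-0.867, 0.498, -0.005], [0.498, 0.867, -0.007], [0.001, -0.009, -1.0]]
ft_force: [-0.3, 0.1, -3.1]
finger_gap: 0.0599
grasp_force: 30.0
turn [-0.0086 -0.0007  0.0001] shift [-0.0002  0.0002  0.0008] t 18.275 q [-0.08 -0.23  2.07 -0.01  1.3  -1.13]
```

Descend to contact, release and rise.

```bash
python3 jog.py '[{"dz":0.0008,"jaw":0.05},{"jaw":0.05},{"jaw":0.05}]'; python3 goal.py 0.471 -0.0137 0.0348 60.1
```

```text
time_s: 18.65
ee_pos: [0.4708, -0.0138, 0.0348]
orientation: [[-0.867, 0.498, -0.005], [0.498, 0.867, -0.007], [0.001, -0.009, -1.0]]
ft_force: [0.3, -0.9, -2.7]
finger_gap: 0.0597
grasp_force: 30.0
turn [-0.0086 -0.0007  0.0001] shift [-0.0002  0.0002  0.    ] t 18.65 q [-0.08 -0.22  2.07 -0.01  1.3  -1.13]
```

```bash
python3 jog.py '[{"dz":0.0004,"jaw":0.05},{"jaw":0.05}]'|grep -E "ee|ft"; python3 jog.py '[{"dz":0.0004,"jaw":0.05},{"jaw":0.05}]'|grep -E "ee|ft"
```

```text
ee_pos: [0.4708, -0.0138, 0.0348]
ft_force: [-4.4, 0.3, 6.0]
ee_pos: [0.4708, -0.0138, 0.0348]
ft_force: [-7.0, 1.8, 10.2]
```

```bash
python3 jog.py '[{"jaw":0.093},{"jaw":0.093},{"jaw":0.093},{"jaw":0.093},{"dz":-0.02,"jaw":0.093},{"dz":-0.04,"jaw":0.093},{"dz":-0.05,"jaw":0.093},{"dz":-0.04,"jaw":0.093},{"jaw":0.093}]'; python3 goal.py 0.644 -0.2048 0.1 -31.3
```

```text
time_s: 20.27
ee_pos: [0.4726, -0.0128, 0.1871]
orientation: [[-0.867, 0.498, -0.0], [0.498, 0.867, -0.007], [-0.004, -0.007, -1.0]]
ft_force: [0.8, -0.1, -0.9]
finger_gap: 0.0933
grasp_force: 0.0
turn [-0.0023  0.008   1.5954] shift [-0.075   0.2462  0.0871] t 20.275 q [-0.08 -0.33  1.9  -0.01  1.57 -1.13]
```

```bash
python3 jog.py '[{"drz":0.16,"jaw":0.093},{"drz":0.16,"jaw":0.093},{"drz":0.16,"jaw":0.093},{"drz":0.16,"jaw":0.093},{"drz":0.16,"jaw":0.093},{"drz":0.16,"jaw":0.093},{"drz":0.16,"jaw":0.093},{"drz":0.16,"jaw":0.093},{"drz":0.16,"jaw":0.093},{"drz":0.155,"jaw":0.093}]' >/dev/null
python3 jog.py '[{"dx":-0.0125,"dy":0.041,"jaw":0.093},{"dx":-0.0125,"dy":0.041,"jaw":0.093},{"dx":-0.0125,"dy":0.041,"jaw":0.093},{"dx":-0.0125,"dy":0.041,"jaw":0.093},{"dx":-0.0125,"dy":0.041,"jaw":0.093},{"dx":-0.0125,"dy":0.041,"jaw":0.093},{"dz":0.04,"jaw":0.093},{"dz":0.04,"jaw":0.093},{"jaw":0.093},{"jaw":0.093},{"jaw":0.093}]'
python3 goal.py 0.644 -0.2048 0.006 -31.3
python3 - <<'E'
from h import *
im=imaging.camera("top");b=imaging.camera("side");cv2.imwrite("pics/t4.png",cv2.cvtColor(im,cv2.COLOR_RGB2BGR))
d=[]
print("grey",rect(im,(243,230),lambda h,s,v:(s<75)&(v>75),.064,dbg=d))
d+=[cv2.resize(b[165:235,165:255],(264,264)),cv2.resize(im[130:230,250:350],(264,264))]
cv2.imwrite("pics/c4.png",cv2.cvtColor(np.hstack(d),cv2.COLOR_RGB2BGR))
E
```

```text
time_s: 22.9
ee_pos: [0.6431, -0.2053, 0.1066]
orientation: [[0.519, 0.855, -0.003], [0.855, -0.519, -0.008], [-0.008, 0.002, -1.0]]
ft_force: [0.8, 0.8, -0.6]
finger_gap: 0.093
grasp_force: 0.0
turn [0.002  0.0082 0.0004] shift [0.0009 0.0005 0.1006] t 22.9 q [-0.34  0.17  1.57 -0.01  1.41  0.2 ]
grey [474.9  -4.  121.3  82.3 -29.8 476.3  -8.8]
```

View pics/c4.png

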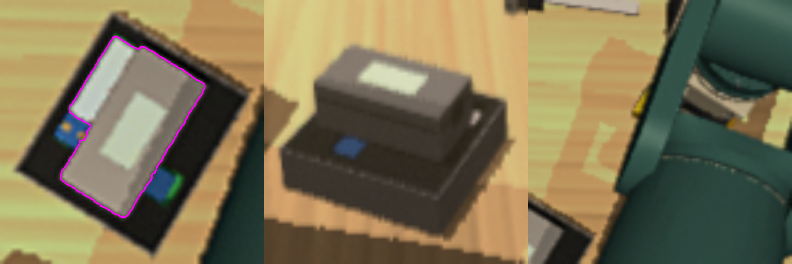

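The grey case lies flat and parallel to the tray, and my mask wrongly took in the steel blade. I'll redo it with a brightness cap and lower onto the yellow case.

```bash
python3 - <<'E'
from h import *
im=cv2.cvtColor(cv2.imread("pics/t4.png"),cv2.COLOR_BGR2RGB)
print("grey",rect(im,(243,230),lambda h,s,v:(s<75)&(v>75)&(v<140),.064))
print("tray",rect(im,(243,230),lambda h,s,v:(v<62)|((h>45)&(h<80)&(s>120))|((s<75)&(v>75)),.03))
E
python3 jog.py '[{"dx":0.0009,"dy":0.0005,"dz":0.02,"dry":0.0082,"jaw":0.093},{"dz":0.04,"jaw":0.093},{"dz":0.03,"jaw":0.093},{"dz":0.009,"jaw":0.093},{"jaw":0.093},{"jaw":0.093},{"jaw":0.093}]'
python3 goal.py 0.644 -0.2048 0.006 -31.3
```

```text
grey [459.3 -31.7 119.8  18.2 -29.4 465.7 -37.3]
tray [470.9 -13.9 143.2 124.4 -29.8 470.8 -13.9]
time_s: 23.88
ee_pos: [0.6436, -0.205, 0.0067]
orientation: [[0.519, 0.855, 0.001], [0.855, -0.519, -0.001], [-0.0, 0.001, -1.0]]
ft_force: [-0.5, 0.3, 0.5]
finger_gap: 0.0929
grasp_force: 0.0
turn [0.001  0.0002 0.0003] shift [0.0003 0.0003 0.0007] t 23.875 q [-0.35  0.25  1.65 -0.    1.25  0.2 ]
```

Seen from above, grey is centred within about 1 mm. I'll grip yellow.

```bash
python3 jog.py '[{"dx":0.0003,"dy":0.0003,"dz":0.0007,"jaw":0.07},{"jaw":0.04},{"jaw":0.04},{"jaw":0.04},{"jaw":0.04},{"jaw":0.04}]'
python3 goal.py 0.644 -0.2048 0.006 -31.3
python3 jog.py '[{"dz":-0.02,"jaw":0.04},{"dz":-0.04,"jaw":0.04},{"dz":-0.05,"jaw":0.04},{"dz":-0.05,"jaw":0.04},{"dz":-0.02,"jaw":0.04},{"jaw":0.04},{"jaw":0.04},{"jaw":0.04}]'
python3 goal.py 0.4708 -0.0138 0.1 60.1
```

```text
time_s: 24.62
ee_pos: [0.6435, -0.2047, 0.0048]
orientation: [[0.519, 0.855, -0.001], [0.855, -0.519, -0.0], [-0.0, -0.001, -1.0]]
ft_force: [0.7, -0.4, -0.8]
finger_gap: 0.054
grasp_force: 30.0
turn [-0.0005  0.0005  0.0004] shift [ 0.0001  0.0005 -0.0012] t 24.625 q [-0.35  0.25  1.65 -0.    1.25  0.2 ]
time_s: 25.62
ee_pos: [0.6431, -0.2045, 0.1826]
orientation: [[0.519, 0.855, -0.004], [0.855, -0.519, 0.001], [-0.001, -0.003, -1.0]]
ft_force: [0.6, 0.6, -2.7]
finger_gap: 0.0536
grasp_force: 30.0
turn [-0.0036 -0.0019 -1.5949] shift [0.2444 0.0794 0.0826] t 25.625 q [-0.35  0.13  1.49 -0.    1.53  0.2 ]
```

```bash
python3 jog.py '[{"drz":-0.16,"jaw":0.04},{"drz":-0.16,"jaw":0.04},{"drz":-0.16,"jaw":0.04},{"drz":-0.16,"jaw":0.04},{"drz":-0.16,"jaw":0.04},{"drz":-0.16,"jaw":0.04},{"drz":-0.16,"jaw":0.04},{"drz":-0.16,"jaw":0.04},{"drz":-0.16,"jaw":0.04},{"drz":-0.155,"jaw":0.04}]' >/dev/null
python3 jog.py '[{"dx":0.041,"dy":0.0132,"jaw":0.04},{"dx":0.041,"dy":0.0132,"jaw":0.04},{"dx":0.041,"dy":0.0132,"jaw":0.04},{"dx":0.041,"dy":0.0132,"jaw":0.04},{"dx":0.041,"dy":0.0132,"jaw":0.04},{"dx":0.041,"dy":0.0132,"jaw":0.04},{"dz":0.04,"jaw":0.04},{"dz":0.03,"jaw":0.04},{"jaw":0.04},{"jaw":0.04},{"jaw":0.04},{"jaw":0.04}]'
python3 goal.py 0.4708 -0.0138 0.0688 60.1
```

```text
time_s: 28.38
ee_pos: [0.4701, -0.0135, 0.1156]
orientation: [[-0.867, 0.499, 0.0], [0.499, 0.867, -0.0], [-0.0, -0.0, -1.0]]
ft_force: [0.9, -0.2, -2.4]
finger_gap: 0.0541
grasp_force: 30.0
turn [-0.0001  0.0003 -0.0001] shift [-0.0007  0.0001  0.0468] t 28.375 q [-0.08 -0.3   2.   -0.    1.44 -1.13]
```

```bash
python3 jog.py '[{"dx":-0.0007,"dz":0.02,"jaw":0.04},{"dz":0.018,"jaw":0.04},{"dz":0.006,"jaw":0.04},{"jaw":0.04},{"jaw":0.04},{"jaw":0.04}]'|grep ft
python3 goal.py 0.4708 -0.0138 0.0688 60.1
```

```text
ft_force: [-0.2, 0.1, -1.9]
turn [-0.0003 -0.0002  0.0001] shift [-0.0003  0.0001  0.0023] t 29.125 q [-0.08 -0.26  2.04 -0.    1.36 -1.13]
```

```bash
for i in 1; do :; done; python3 jog.py '[{"dz":0.0015,"jaw":0.04},{"jaw":0.04},{"jaw":0.04}]'|grep -E "ft|ee"; python3 jog.py '[{"dz":0.0007,"jaw":0.04},{"jaw":0.04}]'|grep -E "ft|ee"; python3 jog.py '[{"dz":0.0005,"jaw":0.04},{"jaw":0.04}]'|grep -E "ft|ee"
```

```text
ee_pos: [0.4703, -0.0137, 0.0694]
ft_force: [-0.4, 1.0, -2.3]
ee_pos: [0.4704, -0.0137, 0.0687]
ft_force: [1.4, -0.4, -1.3]
ee_pos: [0.4704, -0.0138, 0.0686]
ft_force: [-3.2, 0.9, 4.9]
```

```bash
python3 jog.py '[{"jaw":0.093},{"jaw":0.093},{"jaw":0.093},{"jaw":0.093},{"dz":-0.02,"jaw":0.093},{"dz":-0.04,"jaw":0.093},{"dz":-0.04,"jaw":0.093},{"dz":-0.02,"jaw":0.093},{"jaw":0.093},{"jaw":0.093}]'; python3 goal.py 0.434 -0.3846 0.1 -35.9
```

```text
time_s: 31.25
ee_pos: [0.47, -0.0137, 0.1867]
orientation: [[-0.867, 0.498, -0.003], [0.498, 0.867, 0.0], [0.002, -0.001, -1.0]]
ft_force: [-0.4, 0.1, -0.0]
finger_gap: 0.0927
grasp_force: 0.0
turn [-2.8000e-03 -7.0000e-04  1.6756e+00] shift [-0.3215  0.1883  0.0867] t 31.25 q [-0.08 -0.33  1.91 -0.    1.57 -1.13]
```

```bash
python3 jog.py '[{"drz":0.16,"jaw":0.093},{"drz":0.16,"jaw":0.093},{"drz":0.16,"jaw":0.093},{"drz":0.16,"jaw":0.093},{"drz":0.16,"jaw":0.093},{"drz":0.16,"jaw":0.093},{"drz":0.16,"jaw":0.093},{"drz":0.16,"jaw":0.093},{"drz":0.16,"jaw":0.093},{"drz":0.16,"jaw":0.093},{"drz":0.0756,"jaw":0.093}]' >/dev/null
python3 jog.py '[{"dx":-0.0402,"dy":0.0235,"jaw":0.093},{"dx":-0.0402,"dy":0.0235,"jaw":0.093},{"dx":-0.0402,"dy":0.0235,"jaw":0.093},{"dx":-0.0402,"dy":0.0235,"jaw":0.093},{"dx":-0.0402,"dy":0.0235,"jaw":0.093},{"dx":-0.0402,"dy":0.0235,"jaw":0.093},{"dx":-0.0402,"dy":0.0235,"jaw":0.093},{"dx":-0.0402,"dy":0.0235,"jaw":0.093},{"dz":0.04,"jaw":0.093},{"dz":0.04,"jaw":0.093},{"jaw":0.093},{"jaw":0.093}]'
python3 goal.py 0.434 -0.3846 0.005 -35.9
python3 - <<'E'
from h import *
im=imaging.camera("top");b=imaging.camera("side");d=[]
print("yel",rect(im,(240,230),lambda h,s,v:((h>25)&(h<36)&(s>150)&(v>115)),.096,dbg=d))
d+=[cv2.resize(b[155:235,165:255],(264,264)),cv2.resize(b[250:384,130:264],(264,264))]
cv2.imwrite("pics/c5.png",cv2.cvtColor(np.hstack(d),cv2.COLOR_RGB2BGR))
E
```

```text
time_s: 34.12
ee_pos: [0.4343, -0.3846, 0.1092]
orientation: [[0.586, 0.81, -0.001], [0.81, -0.586, -0.0], [-0.001, -0.0, -1.0]]
ft_force: [0.6, -0.8, 0.8]
finger_gap: 0.0929
grasp_force: 0.0
turn [-0.0002  0.0006  0.0002] shift [-0.0002 -0.0002  0.1042] t 34.125 q [-0.77 -0.04  1.78 -0.    1.4  -0.14]
yel [469.6 -13.4 104.5  54.9 -30.  469.5 -13.3]
```

View pics/c5.png

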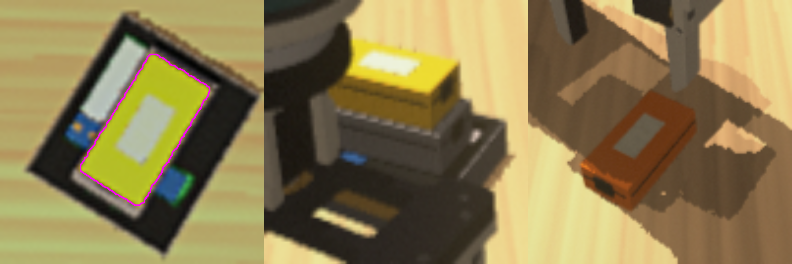

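Yellow is at (469.6,-13.4), yaw -30°, centred on grey. Orange lies between the open fingers. I'll lower and grip.

```bash
python3 jog.py '[{"dz":0.04,"jaw":0.093},{"dz":0.04,"jaw":0.093},{"dz":0.02,"jaw":0.093},{"dz":0.0042,"jaw":0.093},{"jaw":0.093},{"jaw":0.093},{"jaw":0.093}]' >/dev/null
python3 goal.py 0.434 -0.3846 0.005 -35.9
```

```text
turn [ 0.0008  0.0007 -0.    ] shift [-0.     -0.0004  0.    ] t 35.1 q [-0.77  0.05  1.87 -0.    1.22 -0.14]
```

```bash
python3 jog.py '[{"jaw":0.07},{"jaw":0.035},{"jaw":0.035},{"jaw":0.035},{"jaw":0.035},{"jaw":0.035}]'
python3 goal.py 0.434 -0.3846 0.005 -35.9
python3 jog.py '[{"dz":-0.02,"jaw":0.035},{"dz":-0.04,"jaw":0.035},{"dz":-0.05,"jaw":0.035},{"dz":-0.05,"jaw":0.035},{"dz":-0.03,"jaw":0.035},{"jaw":0.035},{"jaw":0.035},{"jaw":0.035}]'
python3 goal.py 0.4704 -0.0138 0.15 60.1
```

```text
time_s: 35.85
ee_pos: [0.434, -0.3845, 0.004]
orientation: [[0.586, 0.81, -0.001], [0.81, -0.586, -0.0], [-0.001, -0.001, -1.0]]
ft_force: [0.7, 0.2, -0.8]
finger_gap: 0.0479
grasp_force: 30.0
turn [-0.0005  0.0005 -0.    ] shift [-0.0001  0.     -0.001 ] t 35.85 q [-0.77  0.05  1.87 -0.    1.22 -0.14]
time_s: 36.85
ee_pos: [0.4338, -0.3841, 0.1926]
orientation: [[0.586, 0.81, -0.002], [0.81, -0.586, 0.001], [-0.0, -0.003, -1.0]]
ft_force: [-0.0, 0.3, -2.1]
finger_gap: 0.0476
grasp_force: 30.0
turn [-0.0022 -0.002  -1.6755] shift [0.1529 0.3393 0.0426] t 36.85 q [-0.77 -0.08  1.68 -0.    1.54 -0.14]
```

```bash
python3 jog.py '[{"drz":-0.16,"jaw":0.035},{"drz":-0.16,"jaw":0.035},{"drz":-0.16,"jaw":0.035},{"drz":-0.16,"jaw":0.035},{"drz":-0.16,"jaw":0.035},{"drz":-0.16,"jaw":0.035},{"drz":-0.16,"jaw":0.035},{"drz":-0.16,"jaw":0.035},{"drz":-0.16,"jaw":0.035},{"drz":-0.16,"jaw":0.035},{"drz":-0.0755,"jaw":0.035}]' >/dev/null
python3 jog.py '[{"dx":0.0191,"dy":0.0424,"jaw":0.035},{"dx":0.0191,"dy":0.0424,"jaw":0.035},{"dx":0.0191,"dy":0.0424,"jaw":0.035},{"dx":0.0191,"dy":0.0424,"jaw":0.035},{"dx":0.0191,"dy":0.0424,"jaw":0.035},{"dx":0.0191,"dy":0.0424,"jaw":0.035},{"dx":0.0191,"dy":0.0424,"jaw":0.035},{"dx":0.0191,"dy":0.0424,"jaw":0.035},{"dz":0.04,"jaw":0.035},{"jaw":0.035},{"jaw":0.035},{"jaw":0.035}]'
python3 goal.py 0.4704 -0.0138 0.1 60.1
```

```text
time_s: 39.72
ee_pos: [0.4712, -0.0148, 0.1553]
orientation: [[-0.866, 0.499, 0.001], [0.499, 0.866, -0.0], [-0.001, 0.0, -1.0]]
ft_force: [0.6, 0.1, -1.8]
finger_gap: 0.0478
grasp_force: 30.0
turn [ 0.0001  0.0007 -0.001 ] shift [0.0012 0.0005 0.0553] t 39.725 q [-0.09 -0.32  1.95 -0.    1.51 -1.13]
```

```bash
python3 jog.py '[{"dx":0.0012,"dy":0.0005,"dz":0.02,"drz":-0.001,"jaw":0.035},{"dz":0.025,"jaw":0.035},{"dz":0.007,"jaw":0.035},{"jaw":0.035},{"jaw":0.035},{"jaw":0.035}]'|grep ft
python3 goal.py 0.4704 -0.0138 0.1 60.1
```

```text
ft_force: [-0.5, 0.5, -1.2]
turn [-0.0002 -0.      0.0009] shift [-0.0005 -0.0003  0.0024] t 40.475 q [-0.08 -0.29  2.01 -0.    1.42 -1.13]
```

```bash
python3 jog.py '[{"dx":-0.0005,"dy":-0.0003,"dz":0.0015,"drz":0.0009,"jaw":0.035},{"jaw":0.035},{"jaw":0.035}]'|grep -E "ft|ee"; python3 jog.py '[{"dz":0.0007,"jaw":0.035},{"jaw":0.035}]'|grep -E "ft|ee"; python3 jog.py '[{"dz":0.0005,"jaw":0.035},{"jaw":0.035}]'|grep -E "ft|ee"
```

```text
ee_pos: [0.4702, -0.0137, 0.1005]
ft_force: [-0.6, 0.1, -3.0]
ee_pos: [0.4703, -0.0138, 0.0999]
ft_force: [0.2, -0.2, 0.5]
ee_pos: [0.4703, -0.0138, 0.0999]
ft_force: [-3.0, 0.1, 6.9]
```

```bash
python3 jog.py '[{"jaw":0.093},{"jaw":0.093},{"jaw":0.093},{"jaw":0.093},{"dz":-0.02,"jaw":0.093},{"dz":-0.04,"jaw":0.093},{"dz":-0.04,"jaw":0.093},{"dz":-0.02,"jaw":0.093},{"jaw":0.093}]'|grep ee; python3 jog.py '[{"dx":0.025,"dy":0.04,"jaw":0.093},{"dx":0.025,"dy":0.04,"jaw":0.093},{"dx":0.025,"dy":0.04,"jaw":0.093},{"dx":0.025,"dy":0.04,"jaw":0.093},{"dx":0.025,"dy":0.04,"jaw":0.093},{"dx":0.025,"dy":0.04,"jaw":0.093},{"jaw":0.093},{"jaw":0.093}]'
python3 - <<'E'
from h import *
im=imaging.camera("top");b=imaging.camera("side");d=[]
print("org",rect(im,(240,230),lambda h,s,v:((h>10)&(h<24)&(s>190)&(v>110)),.124,r=28,dbg=d))
d=[cv2.resize(im,(400,300)),cv2.resize(b,(400,300)),cv2.resize(im[190:268,190:294],(400,300)),cv2.resize(b[150:240,160:280],(400,300))]
cv2.imwrite("pics/c6.png",cv2.cvtColor(np.vstack([np.hstack(d[:2]),np.hstack(d[2:])]),cv2.COLOR_RGB2BGR))
E
```

```text
ee_pos: [0.4707, -0.0138, 0.2205]
time_s: 43.48
ee_pos: [0.4595, 0.2686, 0.2179]
orientation: [[-0.867, 0.498, -0.002], [0.498, 0.867, -0.001], [0.002, -0.002, -1.0]]
ft_force: [1.1, -0.9, -0.2]
finger_gap: 0.093
grasp_force: 0.0
org [470.6 -14.2  92.9  51.6 -30.8 470.4 -13.7]
```

View pics/c6.png

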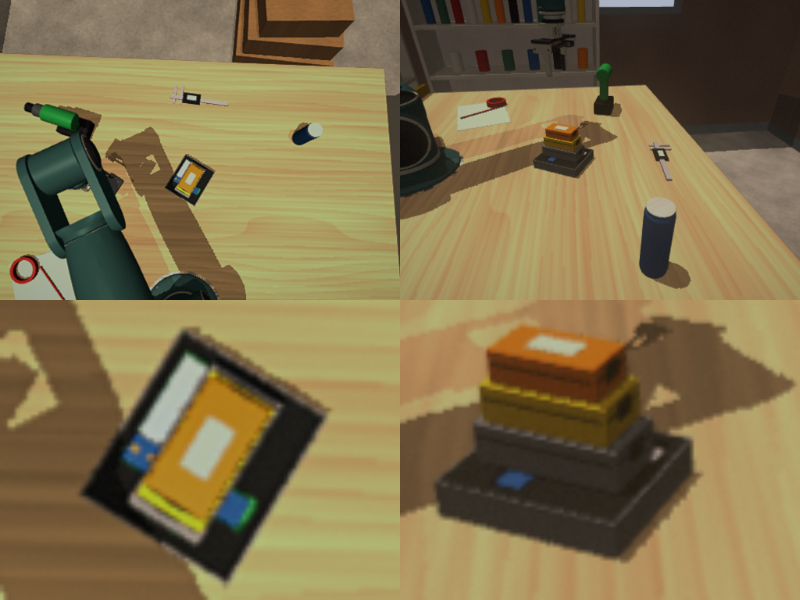

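The stack is complete and centred: orange at (470.6,-14.2), yaw about -30°. The bystanders are where they were and the arm is clear, so I'll hand in.

```bash
python3 -c "
from cell import arm, imaging
print(arm.job_done())"
```

```text
the job is handed in; nothing more can be done
None
```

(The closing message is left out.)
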